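# Check out a docked tube rack: scan its logger, then hold the retaining arm open

### The job

Take the wand scanner out of its cradle, aim it straight down at the middle of the barcode label of the temperature logger that lies on the docked tube rack, about 4 cm above it, and hold it steady there for two seconds, then stand the scanner back in its cradle and let go. Then take the black post of the dock's spring-loaded retaining arm, swing the arm away from the rack against its spring all the way to its stop, and finish while still holding it there: do not let go, so that the rack could be lifted out. Leave the logger, bottle, tip box and beaker where they are.

Things in the scene. Friction and masses are not known exactly. Their poses are not given: they have to be found in the camera images.
- scanner: Grey upright wand barcode scanner, a round stick 150 mm tall, about 0.18 kg, standing in its cradle window down. Origin: centre of the window on its flat underside; z up along the stick. Foot 34 mm across up to 45 mm above the origin; from 60 to 146 mm a 28 mm round body, to be gripped from above about 115 mm above the origin. It reads straight out of the underside (-z).
- cradle_floor (a point): Centre of the floor of the cradle's round pocket, 10 mm above the bench. The cradle is a fixed black block 70 x 70 mm, 50 mm tall, with one pocket 40 mm in diameter and 40 mm deep, open at the top. It stands to the left or to the right of the dock. z up.
- label (a point): Middle of the barcode label (46 x 24 mm, facing up, z up) on the temperature logger. The logger lies on the rack's deck, which is 85 mm above the bench; three tube caps along the row nearest the robot stand 30 mm above the deck, and the rack's two end handles reach 146 mm above the bench.
- logger: Temperature logger: loose flat white and blue card 54 x 86 x 9 mm, 0.06 kg, lying on the rack. Origin: centre of its underside, z up, y along its 86 mm length towards the label, whose centre is 22 mm from the card's middle.
- dock: Fixed base plate 200 x 370 x 8 mm with a grey tube rack and, at its +y end, the sprung retaining arm. Origin: middle of its underside, on the bench; x away from the robot, y to its left, small yaw. In this frame the rack fills x -50..50, y -172..-8 mm; the arm's steel pivot body is at x 60, y 75 mm, with a hanger plate just beyond it, 68 mm tall.
- pivot (a point): Point on the vertical hinge axis of the retaining arm, at the height of the post's grip point (105 mm above the bench).
- post (a point): Grip point of the retaining arm's black post: vertical, round, 14 mm in diameter, at the arm's free end 105 mm from the hinge axis, from 59 to 125 mm above the bench. The point is on its axis, 105 mm above the bench, and moves with the arm. Arm below: 47 to 59 mm above the bench; its padded rod meets the rack's end plate (146 mm tall) 83 mm from the closed post.
- clamp_arm (a joint): Retaining arm's angle, rad: 0 = pad against the rack, where the spring holds it; 1.0 = at its stop (a 66 mm tall pin), away from the rack. Grows clockwise from above: in the dock's frame the post goes from (-45, 75) mm to (3, 163) mm, to the robot's left and forward. The spring needs 3.3 N at the post at 0, 6.7 N at the stop, and snaps back when let go.
- bottle: Bystander: loose amber bottle 60 mm in diameter, 120 mm tall, on the other side of the dock from the cradle. Origin at the centre of its underside. To be left alone.
- tip_box: Bystander: loose box of pipette tips 120 x 85 mm, 49 mm tall, beyond on the left. Origin at the centre of its underside. To be left alone.
- beaker: Bystander: loose glass beaker 70 mm in diameter, 85 mm tall, beyond on the right. Origin at the centre of its underside. To be left alone.
There are look-alikes about, which are no part of the job. Leave any green look-alike of the logger alone.

How it is judged (in metres and radians):
On the way, in this order (a step that is already met when the one before it is completed fails the run):
1. the scanner, held in the fingers, is aimed straight down at the middle of the label from a few centimetres and held steady for a second (horizontal distance between scanner and label below 0.015 m and z of scanner in the frame of label between 0.015 and 0.08 m and angle between scanner's own z axis and vertical below 0.15 rad and linear speed of scanner below 0.03 m/s and contact force between the fingers and scanner above 1 N), for 1 s.
2. the scanner stands upright in its cradle again, released (horizontal distance between scanner and cradle_floor below 0.012 m and z of scanner in the frame of cradle_floor below 0.008 m and angle between scanner's own z axis and vertical below 0.2 rad and contact force between the fingers and scanner below 0.2 N), for 0.2 s.
3. the fingers have swung the retaining arm to its stop (value of joint clamp_arm above 0.95 rad and contact force between the fingers and clamp_arm above 2 N), for 0.3 s.
At the end, for the whole second after the job is handed in: The fingers hold the retaining arm at its stop (joint above 0.95 of 1.0 rad, still, pushed by the fingers with more than 2 N), and the scanner stands upright (within 0.2 rad) on the floor of its cradle's pocket (within 12 mm of its centre and 8 mm of its floor), untouched (all of step 2 and all of step 3 and velocity of joint clamp_arm between -0.1 and 0.1 rad/s and linear speed of scanner below 0.02 m/s); the arm keeps its last pose, push and grip.
It fails at once if the logger is pushed more than 15 mm or tipped (distance of logger from where it was at the start of the episode above 0.015 m or angle between logger's own z axis and vertical above 0.4 rad).
It fails at once if the bottle is pushed more than 25 mm or tipped (distance of bottle from where it was at the start of the episode above 0.025 m or angle between bottle's own z axis and vertical above 0.4 rad).
It fails at once if the tip box is pushed more than 25 mm or tipped (distance of tip_box from where it was at the start of the episode above 0.025 m or angle between tip_box's own z axis and vertical above 0.4 rad).
It fails at once if the beaker is pushed more than 25 mm or tipped (distance of beaker from where it was at the start of the episode above 0.025 m or angle between beaker's own z axis and vertical above 0.4 rad).
It also fails if it takes over 70 s, if anything falls off the work surface, if the arm or the gripper's body presses on something with over 40 N, if the wrist force passes 120 N, or if a joint passes its speed limit or range.

### The arm

A 6-joint arm with a two-finger parallel gripper is mounted at the origin on the work surface. World frame = base frame: x ahead of the robot, y to its left, z up, the work surface at z = 0. Lengths are in mm, angles in rad, forces in N, time in s.
With the tool pointing down it reaches from about 275 to 750 mm from the base axis. Payload 10.2 kg.
Tool frame: the origin (TCP) lies on the centre line of the jaws, within the pads' length; the fingertips stand 19 mm ahead of it and the grasp point (between the pads) is the TCP; z points along the fingers, y is the line along which they close (so a half turn about z gives the same grasp; the last joint's range is limited). The gripper opens to 85 mm and grips with 20 to 120 N. Pads are 22 mm wide; open, the fingers measure 114 mm over their backs; the gripper's body (76 mm by 85 mm) begins 54 mm behind the grasp point. The pads swing forward as they close: fully open they stand 13 mm farther back than shut.
Start: joints at [0.888, 0.313, 1.498, -0, 1.331, -0.223], TCP at [232.992, 470.474, 219.794] pointing down, gripper open.
Joint ranges: [-2.94, 2.94], [-0.97, 2.17], [0.19, 2.56], [-1.23, 4.37], [0.02, 3.11], [-2.88, 2.88]. Speed limits (rad/s): [2.39, 2.39, 3.01, 3.14, 3.14, 3.14].

### API

Orientations are given as a unit quaternion [w, x, y, z].
In Python, from rig import sense, capture, finish_job, regions_of, mark_of gives the robot as it stands.
- The arm moves only by the tool jog_arm, never from a script. Its argument "series" is text: rows parted by semicolons, each of 7 numbers parted by spaces: the shift along the tool's x, y, z in units of 0.4 m (1.0 is 0.4 m), then the turn, a rotation vector about the tool's x, y, z in units of pi/2 rad (1.0 is pi/2 rad), then the opening, from -1 (shut) to 1 (fully open). A call has 1 to 20 rows; each row is the pose to reach, as a shift and turn from the pose commanded when the call began, along the tool's axes at that moment; what a row does not reach only later rows make up. A row lasts 1/8 s, in which the tool goes at most 62.5 mm and 10.7 degrees, less where a joint would pass 70% of its speed; a pose out of reach is approached as far as the arm can. A call with a number of a shift or a turn outside -1 to 1 is refused whole. A call with a gripper value outside its range is refused whole. The fingers move at their own pace and stop on an object; "grip_force" is the grip in N (left out, the last holds). Time passes only in rows, so rows that repeat a pose let the fingers close. It gives the time, the measured TCP pose, the force, the opening and the grip force at its end, in the units of the state.
- sense(): the state, without advancing time (a new reading comes with each control period).
- capture(name): name is "scene" or "top" or "wrist"; returns a dict with "img" (480x640x3 uint8, red, green, blue), "intrinsics" (3x3 intrinsics, pixels), "R" (3x3) and "t" (3): a world point X has camera coordinates R X + t. Camera axes: x right, y down, z forward; pixel columns grow to the right and rows downward; lengths in mm; the calibration is good to about 2 mm. A picture is of the moment at which its call begins. There is no depth.
- finish_job(): hands the job in; it is judged then, once.
Trained networks look in a picture, given as the dict that the camera call returned (one of the last four; its "shot" number tells which), for a name from the list of things; names that differ only in an ending like _2 or _b are one class to them, and where a whole thing is asked for, a point or a joint stands for the part that bears it (a point fixed in the world has none). Each returns a list of dicts, best first, with "confidence" (0 to 1); they miss things now and then, are a little off and sometimes report something else, mostly with a low value. They report only what shows in the picture. A call takes as long as a camera call. They do not tell look-alikes from the thing itself.
- regions_of(label, picture): "region" (480x640 bool, what is visible of it) and "point" ([row, column] in pixels, amid what is visible of it).
- mark_of(label, picture): "point" ([row, column] in pixels: a listed point, or the origin of a listed thing).
The state is a dict: "time_s": time; "joints": joint angles; "dq": joint speeds; "tau": joint torques, N m; "eef_pos": TCP position; "ee_rot": TCP orientation; "force": force on the tool from outside, world axes, zero at the start; "wrist_torque": the same for the moment, N m; "grip_width": opening from 0.0 (shut) to 1.0 (fully open); "grip_force": force on a finger pad.
Only numpy, scipy, OpenCV 4.12 (cv2) and the standard library are available. Lean on these libraries where they do the work, as an engineer would, in place of code of your own. Each camera call takes 0.05 s, during which the arm holds its last target. There are 200 camera calls.

## Working session

There is one attempt and no reset: what is moved stays moved. The work goes in short steps, Python scripts to look and compute and a tool call to move; the robot and the scene stay as the last step left them, time stands still between calls to the robot, and variables do not carry over. Pictures are saved under pics/ and viewed, at most 13 in all, crops included, and the job is handed in when it is done.

Besides the shell and the picture viewer there is one more tool, called after "Call:" by a JSON object that holds its "method" and its "body". jog_arm: Moves the arm, as the interface text tells. Shifts and turns lie within -1 to 1; 1 stands for 0.4 m of shift or pi/2 rad of turn. Its arguments: {"type":"object","properties":{"series":{"type":"string"},"grip_force":{"type":"number"}},"required":["series"]}

```bash
mkdir -p pics
cat > h.py <<'E'
import numpy as np, cv2
from rig import sense, capture, finish_job, regions_of, mark_of
from scipy.spatial.transform import Rotation as Ro
def proj(c,X):
    p=c["R"]@np.asarray(X,float)+c["t"]; q=c["intrinsics"]@p; return q[:2]/q[2]  # col,row
def at_z(c,rc,z):
    d=c["R"].T@np.linalg.inv(c["intrinsics"])@np.array([rc[1],rc[0],1.]); o=-c["R"].T@c["t"]
    return o+d*(z-o[2])/d[2]
def save(c,n): cv2.imwrite(f"pics/{n}.png",c["img"][:,:,::-1])
def rot():
    q=sense()["ee_rot"]; return Ro.from_quat([q[1],q[2],q[3],q[0]])
def plan(target, yaw=None):
    """shift in tool units for a target TCP; turn about tool z so tool y points along world yaw"""
    s=sense(); R=rot().as_matrix(); d=R.T@(np.asarray(target)-s["eef_pos"])/400
    return d.round(4)
E
python3 - <<'E'
from h import *
np.set_printoptions(precision=1,suppress=True)
s=sense();print(s["eef_pos"],s["ee_rot"],rot().as_matrix())
Z=dict(scanner=10,cradle_floor=10,label=94,logger=85,dock=0,pivot=105,post=105,bottle=0,tip_box=0,beaker=0)
for n in["scene","top"]:
    c=capture(n); save(c,n+"0"); print(n, -c["R"].T@c["t"])
    for k,z in Z.items():
        for m in mark_of(k,c)[:3]: print(k,np.array(m["point"]),round(m["confidence"],2),at_z(c,m["point"],z))
E
```

```text
[232.8 470.3 219.2] [-0.   0.2  1.  -0. ] [[-0.9  0.4 -0. ]
 [ 0.4  0.9 -0. ]
 [ 0.  -0.  -1. ]]
scene [1265.1  453.   679.2]
scanner [201.  211.2] 0.69 [ 503.4 -353.8   10. ]
cradle_floor [203.4 208. ] 0.75 [ 516.7 -352.7   10. ]
label [218.1 309. ] 0.82 [536.  -27.9  94. ]
label [240.7 279.9] 0.66 [636.7 -32.2  94. ]
logger [222.3 314.9] 0.82 [531.4 -15.6  85. ]
logger [240.7 276.9] 0.77 [630.4 -44.8  85. ]
logger [245.2 346.8] 0.4 [565.4  83.2  85. ]
dock [278.4 305.3] 0.67 [615.3  14.5   0. ]
pivot [266.7 320.3] 0.85 [673.2  87.3 105. ]
bottle [316.8 488.7] 0.89 [515.8 375.2   0. ]
tip_box [372.2 468.3] 0.82 [666.7 384.9   0. ]
tip_box [245.5 153. ] 0.44 [ 710.8 -344.8    0. ]
top [ 474.1    3.4 1402.5]
scanner [264.5 447.7] 0.64 [ 520. -345.   10.]
cradle_floor [265.  450.3] 0.77 [ 518.7 -351.8   10. ]
label [218.  326.7] 0.77 [628.7 -25.8  94. ]
label [292.5 351. ] 0.76 [445.9 -87.   94. ]
logger [305.1 352.4] 0.88 [414.9 -91.3  85. ]
logger [217.7 337.2] 0.81 [630.9 -52.2  85. ]
logger [217.  328.3] 0.51 [632.4 -29.9  85. ]
dock [224.2 308.7] 0.85 [622.8  19.7   0. ]
pivot [194.8 277.7] 0.91 [683.7  95.9 105. ]
post [239.5 278.9] 0.98 [573.1  91.  105. ]
bottle [262.2 176. ] 0.78 [517.8 369.1   0. ]
tip_box [207.3 174.1] 0.92 [663.9 379.    0. ]
beaker [191.7 439.5] 0.84 [ 713.7 -327.5    0. ]
```

View pics/scene0.png

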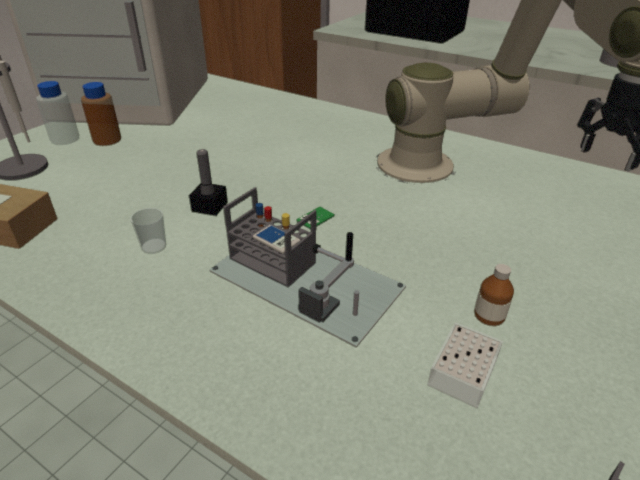

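View pics/top0.png

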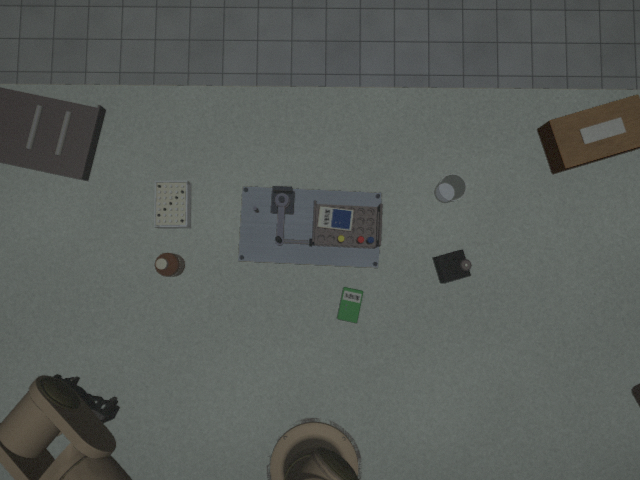

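The white/blue logger is on the rack at top (217,337). The green look-alike lies on the bench at (305,352) and isn't the target. The scanner is at (265,466) with its cradle around (266,452), on the right. I'll confirm this in an enlarged crop and compute the first move.

Run:
```python
from h import *
np.set_printoptions(precision=3,suppress=True)
im=cv2.imread("pics/top0.png")[170:330,230:480]
cv2.imwrite("pics/crop0.png",cv2.resize(im,None,fx=3,fy=3,interpolation=cv2.INTER_CUBIC))
R=rot().as_matrix();print(R, np.arctan2(R[1,1],R[0,1]), plan([505,-345,340]))
```

```text
[[-0.896  0.444  0.   ]
 [ 0.444  0.896  0.   ]
 [-0.     0.    -1.   ]] 1.1109997445615358 [-1.514 -1.525 -0.3  ]
```

View pics/crop0.png

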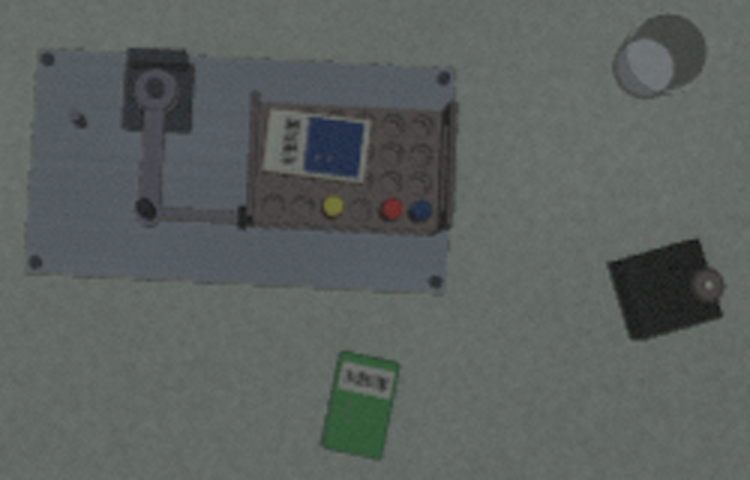

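The crop confirms it: the white/blue card is on the rack, with its barcode at crop (289,141), which is top px (326,217). The green one is off the rack. The wand stands in the black cradle at crop (707,285).

Call:
{"method": "jog_arm", "body": {"series": "0 0 -0.15 0 0 0 1;-0.1 -0.1 -0.3 0 0 0 1;-0.757 -0.762 -0.3 0 0 0.77 1;-0.757 -0.762 -0.3 0 0 0.77 1;-0.757 -0.762 -0.3 0 0 0.77 1;-0.757 -0.762 -0.3 0 0 0.77 1;-0.757 -0.762 -0.3 0 0 0.77 1;-0.757 -0.762 -0.3 0 0 0.77 1;-0.757 -0.762 -0.3 0 0 0.77 1;-0.757 -0.762 -0.3 0 0 0.77 1;-0.757 -0.762 -0.3 0 0 0.77 1"}}

```text
time_s: 2.48
eef_pos: [368.9, 63.7, 339.9]
ee_rot: [-0.0, 0.74, 0.672, 0.0]
force: [-0.5, 0.4, -0.2]
grip_width: 0.998
grip_force: 0.0
```

Run:
```python
from h import *
np.set_printoptions(precision=3,suppress=True)
R=rot().as_matrix();print(R, sense()["joints"],sense()["eef_pos"],plan([490,-335,340]))
```

```text
[[ 0.096  0.995  0.   ]
 [ 0.995 -0.096  0.   ]
 [ 0.     0.    -1.   ]] [-0.145 -0.097  1.649  0.     1.59  -0.049] [368.852  63.677 339.857] [-0.963  0.397 -0.001]
```

Call:
{"method": "jog_arm", "body": {"series": "-0.96 0.4 0 0 0 0 1;-0.96 0.4 0 0 0 0 1;-0.96 0.4 0 0 0 0 1;-0.96 0.4 0 0 0 0 1;-0.96 0.4 0 0 0 0 1;-0.96 0.4 0 0 0 0 1;-0.96 0.4 0 0 0 0 1;-0.96 0.4 0 0 0 0 1;-0.96 0.4 0 0 0 0 1;-0.96 0.4 0 0 0 0 1"}}

```text
time_s: 3.72
eef_pos: [490.9, -333.5, 340.5]
ee_rot: [0.0, 0.74, 0.672, 0.0]
force: [1.1, -0.8, 1.1]
grip_width: 1.001
grip_force: 0.0
```

Run:
```python
from h import *
np.set_printoptions(precision=1,suppress=True)
c=capture("wrist");save(c,"w1");print(-c["R"].T@c["t"],c["R"])
for k in["scanner","cradle_floor"]:
    for m in mark_of(k,c)[:3]: print(k,np.array(m["point"]),m["confidence"],at_z(c,m["point"],10))
for m in regions_of("scanner",c)[:2]:
    r=np.argwhere(m["region"]);print("reg",m["point"],m["confidence"],r.min(0),r.max(0),at_z(c,m["point"],160))
```

```text
[ 497.7 -264.2  493.8] [[ 1.  -0.1  0. ]
 [-0.1 -1.   0.3]
 [-0.  -0.3 -1. ]]
scanner [195.2 335.1] 0.94 [ 513.4 -346.6   10. ]
cradle_floor [197.9 339. ] 0.74 [ 518.6 -351.    10. ]
reg [211.3, 342.3] 0.61 [187 326] [231 357] [ 514.3 -337.9  160. ]
```

View pics/w1.png

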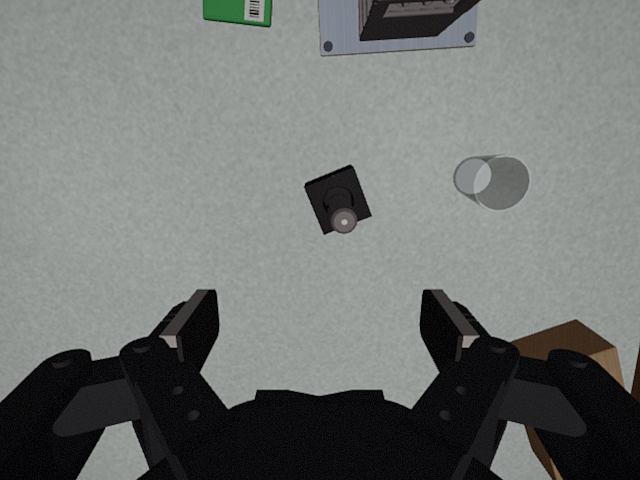

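The wand's top disc is centred at about (344,220), standing in the black cradle, with the fingers open to either side lower down. I'll locate the top disc at z = 160 from both the wrist and top views.

Run:
```python
from h import *
np.set_printoptions(precision=4,suppress=True)
c=capture("wrist");print(at_z(c,(220,344),160))
# top block centre at z=50 from wrist: corners (305,185),(352,166),(371,215),(325,234)
print(at_z(c,(200,338.3),50))
t=capture("top");print(at_z(t,(265,465.8),160))
for m in regions_of("scanner",t)[:1]: print(at_z(t,m["point"],150))
print(plan([518,-349,340]))
```

```text
[ 514.9912 -347.784   160.    ]
[ 515.3789 -347.2904   50.    ]
[ 514.3711 -349.611   160.    ]
[ 513.7097 -328.9843  150.    ]
[-0.0287  0.0719 -0.0001]
```

Call:
{"method": "jog_arm", "body": {"series": "-0.0316 0.063 0 0 0 0 1;-0.0316 0.063 0.1 0 0 0 1;-0.0316 0.063 0.2 0 0 0 1;-0.0316 0.063 0.3 0 0 0 1;-0.0316 0.063 0.4 0 0 0 1;-0.0316 0.063 0.48 0 0 0 1;-0.0316 0.063 0.539 0 0 0 1;-0.0316 0.063 0.539 0 0 0 1;-0.0316 0.063 0.539 0 0 0 -1;-0.0316 0.063 0.539 0 0 0 -1;-0.0316 0.063 0.539 0 0 0 -1;-0.0316 0.063 0.539 0 0 0 -1;-0.0316 0.063 0.539 0 0 0 -1;-0.0316 0.063 0.539 0 0 0 -1;-0.0316 0.063 0.539 0 0 0 -1;-0.0316 0.063 0.539 0 0 0 -1", "grip_force": 50}}

```text
time_s: 6.08
eef_pos: [514.7, -350.3, 125.1]
ee_rot: [0.001, 0.741, 0.671, 0.0]
force: [-0.4, 0.8, 5.5]
grip_width: 0.304
grip_force: 49.7
```

Call:
{"method": "jog_arm", "body": {"series": "0 0 -0.06 0 0 0 -1;0 0 -0.12 0 0 0 -1;0 0 -0.2 0 0 0 -1;0 0 -0.3 0 0 0 -1;0 0 -0.4 0 0 0 -1;0 0 -0.45 0 0 0 -1;0 0 -0.45 0 0 0 -1;0 0 -0.45 0 0 0 -1"}}

```text
time_s: 7.08
eef_pos: [514.1, -349.7, 302.5]
ee_rot: [-0.001, 0.741, 0.671, -0.0]
force: [0.0, 0.1, -0.4]
grip_width: 0.307
grip_force: 49.7
```

Run:
```python
from h import *
np.set_printoptions(precision=4,suppress=True)
s=sense();print(s["eef_pos"],s["grip_width"])
c=capture("wrist");save(c,"w2")
p=s["eef_pos"]; 
for dz in(-115,35): print(dz,proj(c,p+[0,0,dz]))
for m in mark_of("scanner",c)[:2]: print(m["point"],m["confidence"],at_z(c,m["point"],p[2]-115))
t=capture("top")
for m in mark_of("label",t)[:2]: print(m["point"],at_z(t,m["point"],94))
print(at_z(t,(217,326.3),94))
L=np.array([629,-26.]);print(plan([629,-26,p[2]]))
```

```text
[ 514.1067 -349.7236  302.4668] 0.3070021844740797
-115 [318.9462 225.987 ]
35 [318.1931 321.9747]
[223.3, 320.1] 0.9 [ 515.2638 -347.5713  187.4668]
[292.5, 350.1] [445.8521 -84.8299  94.    ]
[217.1, 328.6] [631.0447 -30.4642  94.    ]
[631.2293 -24.7638  94.    ]
[0.8339 0.2059 0.0025]
```

View pics/w2.png

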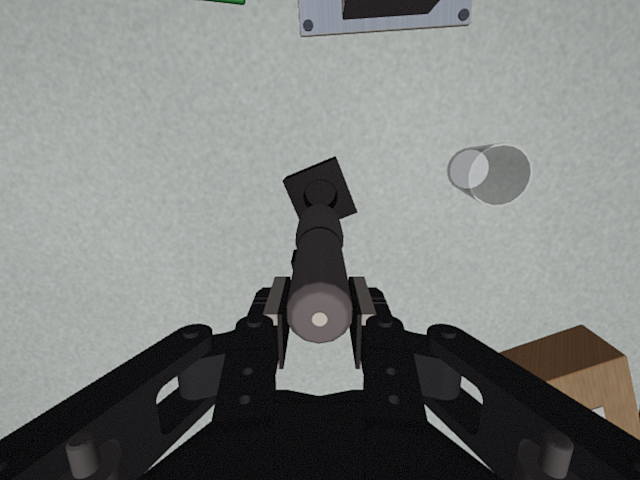

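The scanner hangs straight in the jaws, with its top at (319,318). The empty pocket shows at (320,192). I'll go towards the rack and stop short to measure the label with the wrist camera.

Call:
{"method": "jog_arm", "body": {"series": "0.1 0.02 0 0 0 0 -1;0.22 0.05 0 0 0 0 -1;0.34 0.09 0 0 0 0 -1;0.46 0.13 0 0 0 0 -1;0.56 0.17 0 0 0 0 -1;0.62 0.2 0 0 0 0 -1;0.64 0.21 0 0 0 0 -1;0.64 0.21 0 0 0 0 -1;0.64 0.21 0 0 0 0 -1"}}

```text
time_s: 8.4
eef_pos: [622.8, -104.6, 304.2]
ee_rot: [0.0, 0.741, 0.671, -0.0]
force: [-0.2, -0.1, -2.0]
grip_width: 0.305
grip_force: 49.7
```

Run:
```python
from h import *
np.set_printoptions(precision=4,suppress=True)
s=sense();print(s["eef_pos"],s["grip_width"])
c=capture("wrist");save(c,"w3")
for k,z in(("label",94),("logger",85),("post",105),("pivot",105),("dock",0)):
  for m in mark_of(k,c)[:2]: print(k,m["point"],m["confidence"],at_z(c,m["point"],z))
for m in mark_of("scanner",c)[:2]: print(m["point"],m["confidence"],at_z(c,m["point"],s["eef_pos"][2]-115))
```

```text
[ 622.7576 -104.5912  304.1693] 0.30509179625383454
label [122.5, 319.4] 0.62 [631.8223 -21.3991  94.    ]
label [196.8, 176.5] 0.6 [470.9764 -81.7314  94.    ]
logger [145.9, 318.4] 0.91 [628.4531 -44.4324  85.    ]
logger [193.5, 161.8] 0.68 [451.72   -77.6507  85.    ]
dock [97.6, 303.7] 0.81 [615.6693  13.7641   0.    ]
[223.1, 320.4] 0.96 [ 624.3633 -102.5341  189.1693]
[127.3, 320.5] 0.34 [631.8132 -28.5579 189.1693]
```

View pics/w3.png

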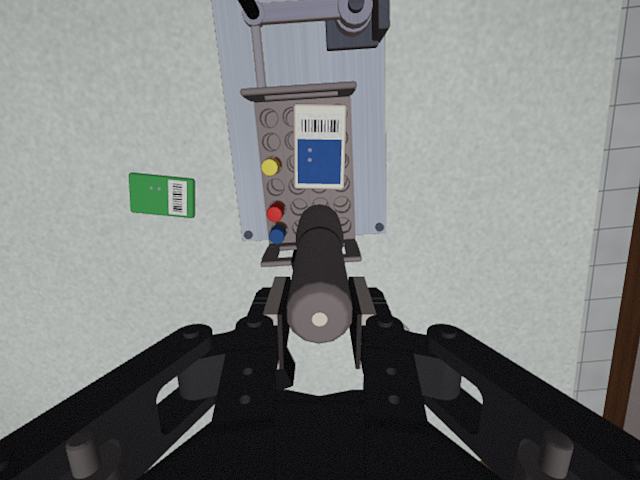

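The label's middle shows at about (320,124), giving about (631,-24). That agrees with the top view. Now I'll move over it, descend and hold.

Call:
{"method": "jog_arm", "body": {"series": "0.06 0 0 0 0 0 -1;0.14 0 0 0 0 0 -1;0.198 0 0 0 0 0 -1;0.198 0 0.03 0 0 0 -1;0.198 0 0.08 0 0 0 -1;0.198 0 0.125 0 0 0 -1;0.198 0 0.125 0 0 0 -1;0.198 0 0.125 0 0 0 -1"}}

```text
time_s: 9.75
eef_pos: [631.1, -25.2, 254.8]
ee_rot: [0.0, 0.741, 0.671, 0.0]
force: [0.1, 0.2, -2.3]
grip_width: 0.303
grip_force: 49.7
```

Run:
```python
from h import *
np.set_printoptions(precision=4,suppress=True)
s=sense();print(s["eef_pos"],s["grip_width"])
c=capture("wrist");save(c,"w4")
for m in mark_of("scanner",c)[:2]: print(m["point"],m["confidence"],at_z(c,m["point"],s["eef_pos"][2]-115))
for k in("label","post","pivot"):
  for m in mark_of(k,c)[:2]: print(k,m["point"],m["confidence"],at_z(c,m["point"],105 if k!="label" else 94))
c=capture("scene");
im=c["img"][180:300,190:370,::-1];cv2.imwrite("pics/s4.png",cv2.resize(im,None,fx=4,fy=4,interpolation=cv2.INTER_CUBIC))
```

```text
[631.1063 -25.1749 254.8397] 0.30301384967863965
[222.8, 323.1] 0.89 [635.0739 -23.121  139.8397]
label [268.4, 169.0] 0.8 [478.5172 -65.6154  94.    ]
label [212.6, 316.6] 0.76 [629.4087 -24.1155  94.    ]
post [81.1, 236.7] 0.88 [575.6102  94.5971 105.    ]
pivot [73.4, 369.6] 0.8 [684.5935  89.5539 105.    ]
```

View pics/s4.png

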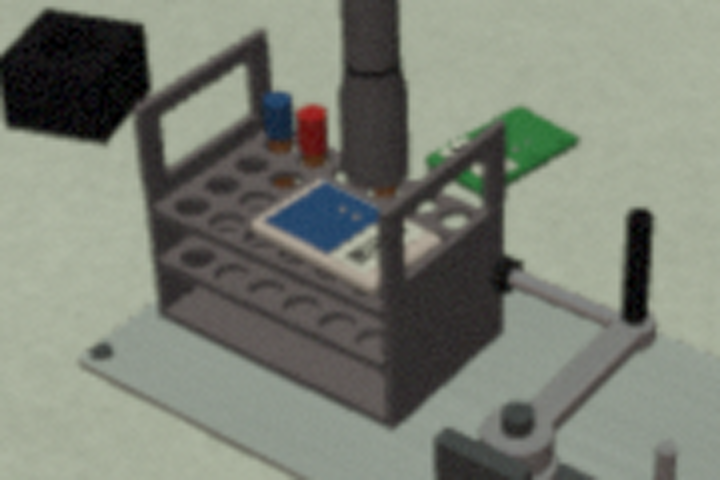

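View pics/w4.png

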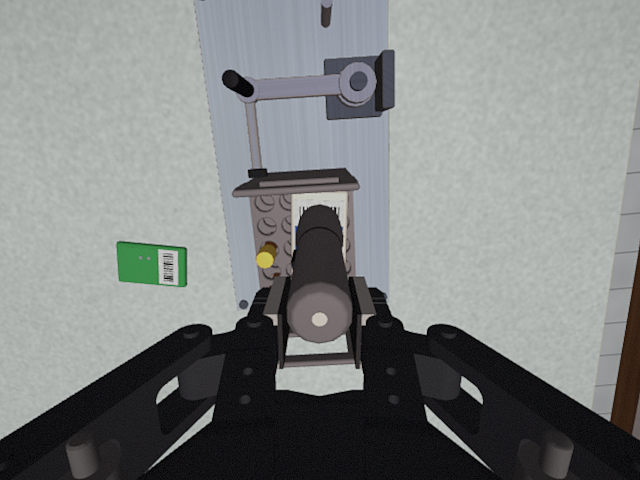

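The wand is vertical over the white label end of the card. The foot covers part of the barcode at wrist (320,215), inside the handle. Hold for 2.5 s.

Call:
{"method": "jog_arm", "body": {"series": "0 0 0 0 0 0 -1;0 0 0 0 0 0 -1;0 0 0 0 0 0 -1;0 0 0 0 0 0 -1;0 0 0 0 0 0 -1;0 0 0 0 0 0 -1;0 0 0 0 0 0 -1;0 0 0 0 0 0 -1;0 0 0 0 0 0 -1;0 0 0 0 0 0 -1;0 0 0 0 0 0 -1;0 0 0 0 0 0 -1;0 0 0 0 0 0 -1;0 0 0 0 0 0 -1;0 0 0 0 0 0 -1;0 0 0 0 0 0 -1;0 0 0 0 0 0 -1;0 0 0 0 0 0 -1;0 0 0 0 0 0 -1;0 0 0 0 0 0 -1"}}

```text
time_s: 12.55
eef_pos: [630.9, -24.7, 254.2]
ee_rot: [0.0, 0.741, 0.671, 0.0]
force: [-0.7, 0.5, -1.9]
grip_width: 0.301
grip_force: 49.7
```

Call:
{"method": "jog_arm", "body": {"series": "0 0 -0.06 0 0 0 -1;0 0 -0.13 0 0 0 -1;-0.1 -0.02 -0.13 0 0 0 -1;-0.22 -0.05 -0.13 0 0 0 -1;-0.34 -0.08 -0.13 0 0 0 -1;-0.46 -0.11 -0.13 0 0 0 -1;-0.58 -0.15 -0.13 0 0 0 -1;-0.7 -0.19 -0.13 0 0 0 -1;-0.79 -0.205 -0.13 0 0 0 -1;-0.836 -0.211 -0.13 0 0 0 -1;-0.836 -0.211 -0.13 0 0 0 -1;-0.836 -0.211 -0.13 0 0 0 -1"}}

```text
time_s: 14.05
eef_pos: [514.7, -347.9, 306.3]
ee_rot: [-0.0, 0.741, 0.672, 0.0]
force: [0.4, -0.2, -1.3]
grip_width: 0.304
grip_force: 49.7
```

Run:
```python
from h import *
np.set_printoptions(precision=4,suppress=True)
s=sense();print(s["eef_pos"],s["grip_width"],rot().as_matrix())
c=capture("wrist")
for m in mark_of("scanner",c)[:1]: print(m["point"],m["confidence"],at_z(c,m["point"],s["eef_pos"][2]-115))
for m in mark_of("cradle_floor",c)[:2]: print(m["point"],m["confidence"],at_z(c,m["point"],10))
im=c["img"][140:260,250:400,::-1];cv2.imwrite("pics/w5.png",cv2.resize(im,None,fx=4,fy=4,interpolation=cv2.INTER_CUBIC))
print(plan([514.7,-350.3,s["eef_pos"][2]]), [proj(c,[514.7,-349.5,z]) for z in(50,10)])
```

```text
[ 514.6996 -347.8537  306.3252] 0.303940338620519 [[ 0.0969  0.9953  0.0003]
 [ 0.9953 -0.0969  0.0003]
 [ 0.0003  0.0002 -1.    ]]
[221.8, 322.2] 0.96 [ 517.9158 -344.8094  191.3252]
[191.4, 319.6] 0.75 [ 515.9186 -347.791    10.    ]
[-0.0056  0.0008  0.0002] [array([318.8141, 197.942 ]), array([318.8123, 192.7639])]
```

View pics/w5.png

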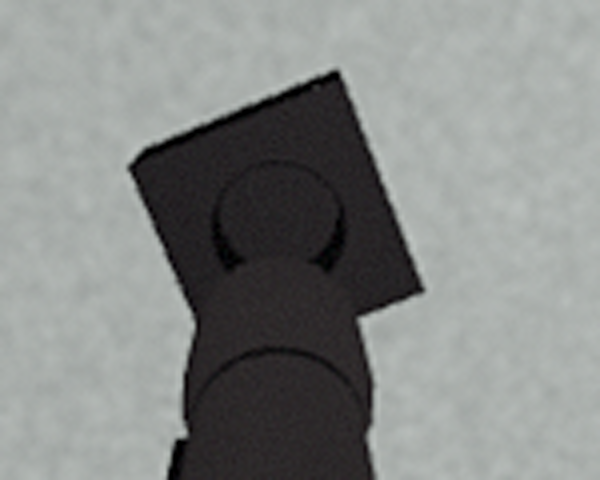

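The pocket is at about (319.7,196), within about 2 mm of where it should be. Descending.

Call:
{"method": "jog_arm", "body": {"series": "-0.0035 0 0.08 0 0 0 -1;-0.0035 0 0.18 0 0 0 -1;-0.0035 0 0.27 0 0 0 -1;-0.0035 0 0.32 0 0 0 -1;-0.0035 0 0.35 0 0 0 -1;-0.0035 0 0.37 0 0 0 -1;-0.0035 0 0.39 0 0 0 -1;-0.0035 0 0.41 0 0 0 -1;-0.0035 0 0.425 0 0 0 -1;-0.0035 0 0.44 0 0 0 -1;-0.0035 0 0.448 0 0 0 -1;-0.0035 0 0.448 0 0 0 -1"}}

```text
time_s: 15.7
eef_pos: [513.9, -350.5, 126.9]
ee_rot: [-0.0, 0.741, 0.671, -0.0]
force: [0.1, 0.6, -0.9]
grip_width: 0.307
grip_force: 49.7
```

Call:
{"method": "jog_arm", "body": {"series": "0 0 0.003 0 0 0 -1;0 0 0.003 0 0 0 -1;0 0 0.003 0 0 0 0;0 0 0.003 0 0 0 1;0 0 0.003 0 0 0 1;0 0 0.003 0 0 0 1;0 0 0.003 0 0 0 1;0 0 0.003 0 0 0 1;0 0 -0.05 0 0 0 1;0 0 -0.15 0 0 0 1;0 0 -0.3 0 0 0 1;0 0 -0.4 0 0 0 1;0 0 -0.45 0 0 0 1;0 0 -0.45 0 0 0 1"}}

```text
time_s: 17.45
eef_pos: [514.2, -350.8, 308.2]
ee_rot: [0.001, 0.741, 0.671, 0.0]
force: [-0.1, 0.5, -0.7]
grip_width: 0.998
grip_force: 0.0
```

Run:
```python
from h import *
np.set_printoptions(precision=4,suppress=True)
s=sense();print(s["eef_pos"],s["force"])
c=capture("wrist"); save(c,"w6")
for k in("scanner","cradle_floor"):
  for m in mark_of(k,c)[:1]: print(m["point"],m["confidence"],at_z(c,m["point"],10))
im=c["img"][140:300,220:420,::-1];cv2.imwrite("pics/w6c.png",cv2.resize(im,None,fx=3,fy=3))
print(proj(c,[514.5,-349,160]))
print(plan([560,30,304]))
```

```text
[ 514.1721 -350.7635  308.2092] [-0.1317  0.5109 -0.6988]
[185.5, 318.6] 0.76 [ 515.3525 -343.7148   10.    ]
[189.4, 322.8] 0.59 [ 520.3994 -349.4325   10.    ]
[318.4748 214.374 ]
[0.9576 0.0217 0.0051]
```

View pics/w6c.png

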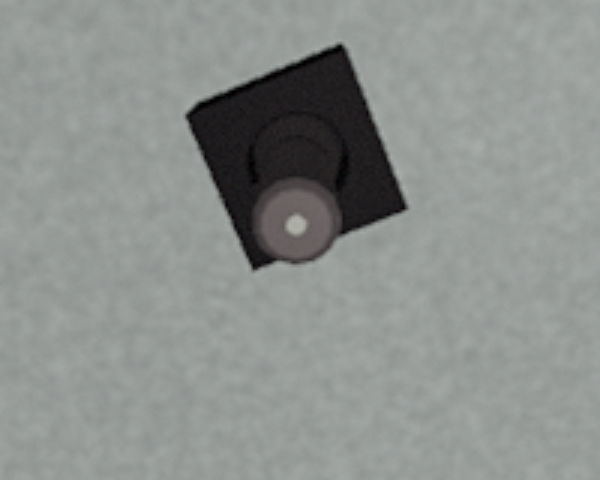

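The scanner is upright and seated: its top is at (318.7,213.5) against an expected (318.5,214.4). Now to hover over the post, turning the jaw line to the mid-swing tangent.

Call:
{"method": "jog_arm", "body": {"series": "0.1 0 0 0 0 0 1;0.24 0 0 0 0 -0.1 1;0.38 0 0 0 0 -0.2 1;0.53 0.01 0 0 0 -0.3 1;0.68 0.02 0 0 0 -0.4 1;0.82 0.03 0 0 0 -0.5 1;0.94 0.04 0 0 0 -0.6 1;1 0.045 0 0 0 -0.7 1;1 0.045 0 0 0 -0.745 1;1 0.045 0 0 0 -0.745 1;1 0.045 0 0 0 -0.745 1"}}

```text
time_s: 18.98
eef_pos: [571.0, 45.5, 306.4]
ee_rot: [-0.001, 0.248, 0.969, -0.0]
force: [0.5, 0.9, 0.1]
grip_width: 1.003
grip_force: 0.0
```

Run:
```python
from h import *
np.set_printoptions(precision=4,suppress=True)
s=sense();print(s["eef_pos"],s["joints"],rot().as_matrix())
c=capture("wrist")
for k in("post","pivot"):
  for m in mark_of(k,c)[:2]: print(k,m["point"],m["confidence"],at_z(c,m["point"],105))
print(plan([576,93,300]))
```

```text
[571.0409  45.4522 306.4108] [-0.125   0.3814  1.1805 -0.      1.5807 -1.1948] [[-0.8771  0.4804 -0.001 ]
 [ 0.4804  0.8771  0.0001]
 [ 0.001  -0.0004 -1.    ]]
post [185.9, 358.1] 0.79 [573.0038  91.0319 105.    ]
pivot [267.3, 401.6] 0.9 [677.3993  92.4414 105.    ]
[0.0463 0.1101 0.017 ]
```

Call:
{"method": "jog_arm", "body": {"series": "0.049 0.1055 0 0 0 0 1;0.049 0.1055 0.06 0 0 0 1;0.049 0.1055 0.18 0 0 0 1;0.049 0.1055 0.28 0 0 0 1;0.049 0.1055 0.38 0 0 0 1;0.049 0.1055 0.45 0 0 0 1;0.049 0.1055 0.5 0 0 0 1;0.049 0.1055 0.5 0 0 0 1;0.049 0.1055 0.5 0 0 0 1"}}

```text
time_s: 20.25
eef_pos: [574.7, 92.1, 108.0]
ee_rot: [0.001, 0.247, 0.969, 0.0]
force: [0.0, 0.2, 0.4]
grip_width: 1.0
grip_force: 0.0
```

Run:
```python
from h import *
np.set_printoptions(precision=4,suppress=True)
s=sense();print(s["eef_pos"],s["force"])
c=capture("wrist");save(c,"w7")
for m in mark_of("post",c)[:1]: print(m["point"],m["confidence"],at_z(c,m["point"],105))
print(proj(c,s["eef_pos"]))
```

```text
[574.6615  92.0823 107.9945] [0.0174 0.1931 0.3871]
[281.3, 320.8] 0.76 [574.9569  92.9316 105.    ]
[319.0298 284.0894]
```

View pics/w7.png

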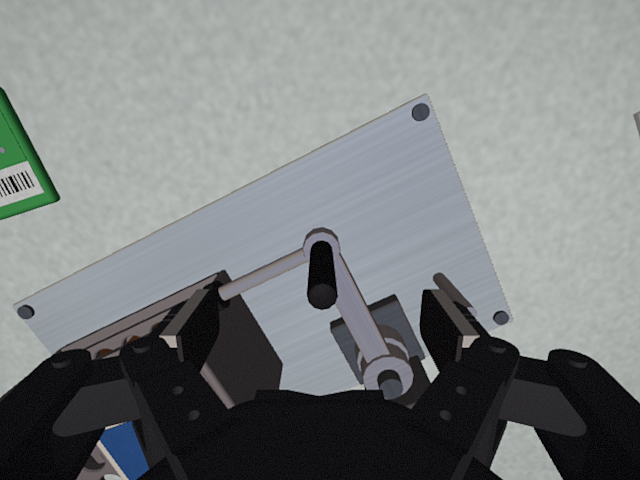

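The post is centred between the open fingers, its top at (322,293), with the left finger clear of the end plate. Closing.

Call:
{"method": "jog_arm", "body": {"series": "0 0 0.006 0 0 0 -1;0 0 0.006 0 0 0 -1;0 0 0.006 0 0 0 -1;0 0 0.006 0 0 0 -1;0 0 0.006 0 0 0 -1;0 0 0.006 0 0 0 -1;0 0 0.006 0 0 0 -1;0 0 0.006 0 0 0 -1;0 0 0.006 0 0 0 -1;0 0 0.006 0 0 0 -1", "grip_force": 60}}

```text
time_s: 21.6
eef_pos: [574.8, 93.1, 105.0]
ee_rot: [0.001, 0.247, 0.969, 0.001]
force: [2.0, 5.5, 0.6]
grip_width: 0.124
grip_force: 58.6
```

Run:
```python
from h import *
np.set_printoptions(precision=4,suppress=True)
s=sense();p=s["eef_pos"];print(p,s["force"],s["grip_width"],s["grip_force"])
R=rot().as_matrix()
yaw=-0.045; u=np.array([np.cos(yaw),np.sin(yaw)]); piv=p[:2]+105*u; print(piv)
for a in(.1,.2,.3,.4,.5,.6,.7,.8,.9,1,1.03,1.06,1.1):
    c,sn=np.cos(-a),np.sin(-a); q=piv+np.array([[c,-sn],[sn,c]])@(p[:2]-piv)
    print(a,R.T@np.r_[q-p[:2],0]/400,q)
```

```text
[574.7615  93.1468 104.9711] [2.0237 5.4953 0.5739] 0.12374388064790208 58.56633961200714
[679.6552  88.4234]
0.1 [0.0103 0.0241 0.0001] [575.7571 103.5951]
0.2 [0.0182 0.0492 0.0001] [577.7908 113.8918]
0.3 [0.0235 0.0749 0.0002] [580.8423 123.934 ]
0.4 [0.0262 0.101  0.0002] [584.8811 133.6215]
0.5 [0.0263 0.1272 0.0003] [589.8668 142.8573]
0.6 [0.0238 0.1533 0.0004] [595.7497 151.5492]
0.7 [0.0187 0.179  0.0004] [602.4709 159.6104]
0.8 [0.0111 0.2041 0.0005] [609.9634 166.9604]
0.9 [0.0009 0.2284 0.0006] [618.1522 173.5256]
1 [-0.0115  0.2514  0.0006] [626.9555 179.2405]
1.03 [-0.0157  0.2581  0.0007] [629.7033 180.7804]
1.06 [-0.0201  0.2646  0.0007] [632.4961 182.2371]
1.1 [-0.0263  0.2731  0.0007] [636.2853 184.048 ]
```

Call:
{"method": "jog_arm", "body": {"series": "0.005 0.012 0 0 0 0 -1;0.0103 0.0241 0 0 0 0 -1;0.0145 0.036 0 0 0 0 -1;0.0182 0.0492 0 0 0 0 -1;0.0235 0.0749 0 0 0 0 -1;0.0262 0.101 0 0 0 0 -1;0.0263 0.1272 0 0 0 0 -1;0.0238 0.1533 0 0 0 0 -1;0.0187 0.179 0 0 0 0 -1;0.0111 0.2041 0 0 0 0 -1;0.006 0.217 0 0 0 0 -1;0.0009 0.2284 0 0 0 0 -1;-0.005 0.24 0 0 0 0 -1;-0.0115 0.2514 0 0 0 0 -1;-0.0115 0.2514 0 0 0 0 -1;-0.0115 0.2514 0 0 0 0 -1"}}

```text
time_s: 23.6
eef_pos: [624.8, 179.8, 104.8]
ee_rot: [-0.002, 0.246, 0.969, 0.0]
force: [-3.6, -3.7, 2.4]
grip_width: 0.123
grip_force: 59.4
```

Run:
```python
from h import *
np.set_printoptions(precision=3,suppress=True)
s=sense();p=s["eef_pos"];v=p[:2]-[679.66,88.42];print(p,s["force"],s["grip_width"],np.hypot(*v), np.pi-0.045-np.arctan2(v[1],v[0]))
c=capture("wrist")
for k in("post","pivot"):
  for m in mark_of(k,c)[:1]: print(k,m["confidence"],at_z(c,m["point"],105))
```

```text
[624.754 179.831 104.781] [-3.584 -3.731  2.432] 0.12286864371631553 106.63353136518163 0.9848968576418455
post 0.94 [624.366 179.756 105.   ]
pivot 0.5 [625.45   -7.604 105.   ]
```

Call:
{"method": "jog_arm", "body": {"series": "-0.004 0.006 0 0 0 0 -1;-0.008 0.0127 0 0 0 0 -1;-0.008 0.0127 0 0 0 0 -1;-0.008 0.0127 0 0 0 0 -1;-0.008 0.0127 0 0 0 0 -1"}}

```text
time_s: 24.38
eef_pos: [625.1, 181.7, 104.6]
ee_rot: [-0.008, 0.246, 0.969, -0.003]
force: [-36.2, -3.6, 19.9]
grip_width: 0.12
grip_force: 61.6
```

Run:
```python
from h import *
np.set_printoptions(precision=3,suppress=True)
s=sense();p=s["eef_pos"];v=p[:2]-[679.66,88.42];print(p,s["force"],s["grip_width"],np.hypot(*v), np.pi-0.045-np.arctan2(v[1],v[0]))
```

```text
[625.127 181.713 104.551] [-36.181  -3.631  19.935] 0.1199317807292594 108.06244173244279 0.9968235213047798
```

The force jumped to about 36 N and the arm stopped moving, so it's at its stop. I'll ease the excess push a little.

Call:
{"method": "jog_arm", "body": {"series": "0.005 -0.004 0 0 0 0 -1;0.005 -0.004 0 0 0 0 -1;0.005 -0.004 0 0 0 0 -1;0.005 -0.004 0 0 0 0 -1;0.005 -0.004 0 0 0 0 -1"}}

```text
time_s: 25.0
eef_pos: [624.7, 181.5, 104.6]
ee_rot: [-0.006, 0.247, 0.969, -0.002]
force: [-25.3, -1.6, 13.8]
grip_width: 0.114
grip_force: 61.0
```

Run:
```python
from h import *
np.set_printoptions(precision=3,suppress=True)
s=sense();p=s["eef_pos"];v=p[:2]-[679.66,88.42];print(p,s["force"],np.hypot(*v), np.pi-0.045-np.arctan2(v[1],v[0]))
t=capture("top");a=t["img"][170:330,230:480,::-1];cv2.imwrite("pics/end.png",cv2.resize(a,None,fx=3,fy=3))
for k,z in(("scanner",10),("post",105),("logger",85),("bottle",0)):
  for m in mark_of(k,t)[:2]: print(k,m["confidence"],at_z(t,m["point"],z))
for m in regions_of("scanner",t)[:1]: print(m["point"])
```

```text
[624.72  181.481 104.636] [-25.275  -1.616  13.818] 108.06836976056921 0.9924905361038929
scanner 0.62 [ 518.103 -341.881   10.   ]
logger 0.77 [629.792 -46.432  85.   ]
logger 0.65 [411.259 -93.757  85.   ]
bottle 0.69 [517.249 371.164   0.   ]
[265.3, 456.0]
```

View pics/end.png

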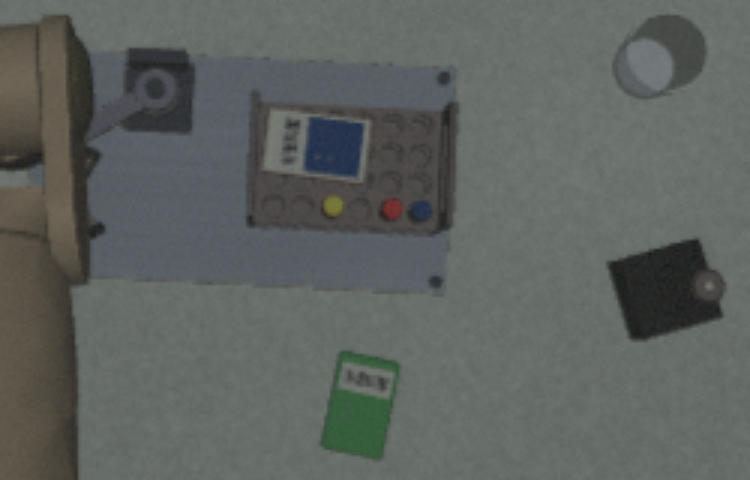

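The arm is swung open and held against its stop. The push is about 22 N along the swing, where the spring alone needs 6.7 N. The scanner, logger and bystanders are in place, so I'm handing in.

```bash
python3 -c "
from rig import finish_job
print(finish_job())"
```

```text
the job is handed in; nothing more can be done
None
```

I held the scanner steady about 4.5 cm above the label for 2.5 s, stood it back in its cradle and let go. The gripper is now holding the retaining arm against its stop, and the job is handed in; no verdict was returned.

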